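# Close the refilled tablet tubes

## Robot

A 6-joint arm with a two-finger parallel gripper is mounted at the origin on the work surface. World frame = base frame: x ahead of the robot, y to its left, z up, the work surface at z = 0. Lengths are in m, angles in rad, forces in N, time in s.
With the tool pointing down it reaches from about 0.25 to 0.725 m from the base axis. Payload 4 kg.
Tool frame: the origin (TCP) lies at the very end of the fingers, on their centre line; the grasp point (between the pads) lies 19 mm behind it (hold_point_z is the distance from the TCP to the grasp point, in m); z points along the fingers, y is the line along which they close (so a half turn about z gives the same grasp; the last joint's range is limited). The gripper opens to 85 mm and grips with 20 to 120 N. Pads are 22 mm wide; open, the fingers measure 114 mm over their backs; the gripper's body (76 mm by 85 mm) begins 54 mm behind the grasp point. The pads swing forward as they close: fully open they stand 13 mm farther back than shut.
Start: joints at [1.251, 0.241, 0.005, 1.335, 0, 1.571], TCP at [0.157, 0.475, 0.231] pointing down, gripper open.
Joint ranges: [-2.72, 2.72], [-1.05, 1.87], [-1.09, 1.28], [-1.99, 2.15], [-1.42, 1.44], [-3.14, 3.14]. Speed limits (rad/s): [2.79, 2.79, 3.14, 3.14, 3.14, 3.14].

## Interface

Orientations are given as a rotation vector (axis times angle).
In Python, from station import * gives the robot as it stands.
- The arm moves only by the tool apply_moves, never from a script. Its argument "rows" is a list of rows, each a list of 7 numbers: the shift along the tool's x, y, z in m, then the turn, a rotation vector about the tool's x, y, z in rad, then the opening, from 0 (shut) to 1 (fully open). In form: [[x, y, z, rx, ry, rz, claw], ...]. A call has 1 to 20 rows; each row shifts and turns the commanded pose from where the row before left it, along the tool's axes as they then stand; what a row does not reach is not made up. A row lasts 1/10 s, in which the tool goes at most 50 mm and 8.59 degrees, less where a joint would pass 70% of its speed; a pose out of reach is approached as far as the arm can. A call is refused whole if a number of a shift passes 0.05 or a number of a turn 0.15, either way. A call with a gripper value outside its range is refused whole. The fingers move at their own pace and stop on an object; "force" is the grip in N (left out, the last holds). Time passes only in rows, so rows that do not move let the fingers close. It gives the time, the measured TCP pose, the force, the opening and the grip force at its end, in the units of the state.
- read_state(): the state, without advancing time (a new reading comes with each control period).
- get_image(name): name is "side" or "top" or "wrist"; returns (picture, depth): 400x640x3 uint8, red, green, blue; 400x640 float32, m along the optical axis (not along the pixel's ray), 0 where there is no reading.
- calibration(name): a dict with "vfov" (degrees; the focal length in pixels is half the picture's height over the tangent of half this angle, whatever the lens; pixels are square), "cx", "cy" (the principal point, pixels), "k1" (the pictures are not rectified: a ray, as slopes to the right and down, at radius r is drawn at 1 + k1 r^2 times it, then the intrinsics apply), "extrinsics" (4x4, takes a point from camera to world coordinates); the wrist camera has in their place "mount" (4x4, takes a point from camera to tool coordinates, whose origin is the TCP and whose axes are the flange's). Camera axes: x right, y down, z forward; pixel columns grow to the right and rows downward; lengths in m; the calibration is good to about 2 mm. A picture is of the moment at which its call begins: read the wrist's pose just before it. calibration takes no time and is no camera call.
- finish_job(): hands the job in; it is judged then, once.
The state is a dict: "t": time; "qpos": joint angles; "joint_velocities": joint speeds; "effort": joint torques, N m; "tool_pos": TCP position; "ee_rot": TCP orientation; "wrist_force": force on the tool from outside, world axes, zero at the start; "torque": the same for the moment, N m; "opening": finger opening in m; "grip_force": force on a finger pad.
Only numpy, scipy, OpenCV 4.12 (cv2) and the standard library are available. Lean on these libraries where they do the work, as an engineer would, in place of code of your own. Each camera call takes 0.05 s, during which the arm holds its last target. There are 200 camera calls.

## Task

The refilled tablet tubes on the shelf have their sprung stoppers only started: stand every tube, stopper up, in a well of the tube stand and knock each stopper fully home with the rubber mallet while its tube stands there. Push the stoppers with nothing but the mallet, never with the hand, and leave the other things on the shelf where they are. When all are closed, stand the mallet upright on its head again in the middle of its cork mat.

Things in the scene. Friction and masses are not known exactly. Their poses are not given: they have to be found in the camera images.
- tube1_mid (a point): Refilled tablet tube, absent in some starts: aluminium with a paper label, 34 mm across, 120 mm long, 0.1 kg, foot bevelled 2.5 mm; it starts standing on the shelf, stopper up. Point: its centre, 60 mm above the foot; z axis from foot to stopper. The stopper's white, slightly domed head, 30 mm across, 5 mm thick, stands 12 mm clear of the rim on a narrower ribbed stem.
- stopper1 (a joint): How far the sprung stopper of tube1 is driven in, m: 0 = only started, its top 77 mm above the tube's centre; 0.012 = fully home, head down on the rim, top 65 mm above the tube's centre. A spiral spring pushes back and tight ribs grip: driving it takes 4 N at first, 6.5 N at the end; the ribs hold it wherever it has got to.
- tube2_mid (a point): Refilled tablet tube, absent in some starts: aluminium with a paper label, 34 mm across, 120 mm long, 0.1 kg, foot bevelled 2.5 mm; it starts standing on the shelf, stopper up. Point: its centre, 60 mm above the foot; z axis from foot to stopper. The stopper's white, slightly domed head, 30 mm across, 5 mm thick, stands 12 mm clear of the rim on a narrower ribbed stem.
- stopper2 (a joint): How far the sprung stopper of tube2 is driven in, m: 0 = only started, its top 77 mm above the tube's centre; 0.012 = fully home, head down on the rim, top 65 mm above the tube's centre. A spiral spring pushes back and tight ribs grip: driving it takes 4 N at first, 6.5 N at the end; the ribs hold it wherever it has got to.
- tube3_mid (a point): Refilled tablet tube, absent in some starts: aluminium with a paper label, 34 mm across, 120 mm long, 0.1 kg, foot bevelled 2.5 mm; it starts standing on the shelf, stopper up. Point: its centre, 60 mm above the foot; z axis from foot to stopper. The stopper's white, slightly domed head, 30 mm across, 5 mm thick, stands 12 mm clear of the rim on a narrower ribbed stem.
- stopper3 (a joint): How far the sprung stopper of tube3 is driven in, m: 0 = only started, its top 77 mm above the tube's centre; 0.012 = fully home, head down on the rim, top 65 mm above the tube's centre. A spiral spring pushes back and tight ribs grip: driving it takes 4 N at first, 6.5 N at the end; the ribs hold it wherever it has got to.
- tube4_mid (a point): Refilled tablet tube, absent in some starts: aluminium with a paper label, 34 mm across, 120 mm long, 0.1 kg, foot bevelled 2.5 mm; it starts standing on the shelf, stopper up. Point: its centre, 60 mm above the foot; z axis from foot to stopper. The stopper's white, slightly domed head, 30 mm across, 5 mm thick, stands 12 mm clear of the rim on a narrower ribbed stem.
- stopper4 (a joint): How far the sprung stopper of tube4 is driven in, m: 0 = only started, its top 77 mm above the tube's centre; 0.012 = fully home, head down on the rim, top 65 mm above the tube's centre. A spiral spring pushes back and tight ribs grip: driving it takes 4 N at first, 6.5 N at the end; the ribs hold it wherever it has got to.
- stand: Tube stand, fixed: four open square wells of white plastic in a row along its y axis on a grey base 66 by 256 mm; x axis across the row; origin on the shelf under the row's middle. Wells are 38 mm square inside (50 outside), 60 mm apart; mouth 61 mm, floor 10 mm above the shelf, so a tube in one has its centre 70 mm and its rim 130 mm above the shelf.
- well0 (a point): Centre of the mouth of well 0 of the stand, 61 mm above the shelf (wells 0, 1, 2, 3 follow one another along the stand's y axis).
- well1 (a point): Centre of the mouth of well 1 of the stand, 61 mm above the shelf (wells 0, 1, 2, 3 follow one another along the stand's y axis).
- well2 (a point): Centre of the mouth of well 2 of the stand, 61 mm above the shelf (wells 0, 1, 2, 3 follow one another along the stand's y axis).
- well3 (a point): Centre of the mouth of well 3 of the stand, 61 mm above the shelf (wells 0, 1, 2, 3 follow one another along the stand's y axis).
- mallet_head (a point): Rubber mallet, 0.3 kg, standing on its round face, handle level. Point: the centre of the black rubber head, an upright cylinder 64 mm across and 56 mm high (both faces alike), 28 mm above its lower face. z axis: up along the head; the handle runs from the head towards -x of this frame.
- mallet_grip (a point): Point on the mallet's wooden handle 55 mm from the head's axis, at mid-height of the handle, just clear of the head. The handle is 22 mm thick (along y), 28 mm high and ends 160 mm from the head's axis; same axes as the head.
- mat_center (a point): Centre of the mallet's round cork mat (2 mm above the shelf), fixed, 140 mm across and 4 mm thick; the mallet starts on it.
- bottle: Bystander: amber glass medicine bottle with black dropper cap, 38 mm across, 110 mm high, loose; origin under its foot.
- splitter: Bystander: blue pill splitter, a box 85 by 48 by 30 mm, loose; origin under its middle.
- tweezercase: Bystander: flat steel tweezer case, 135 by 30 by 19 mm, loose; origin under its middle.
- cup: Bystander: white plastic cup, 72 mm across and 85 mm high, loose; origin under its foot.
- jar: Bystander: white plastic tablet jar, 56 mm across and 85 mm high, loose; origin under its foot.
- plasters: Bystander: white tin of plasters, 102 by 77 by 36 mm, loose; origin under its middle.

How it is judged:
On the way:
1. the mallet strikes the stopper of a tube that stands in a well (((((horizontal distance between tube1_mid and well0 below 0.012 m or horizontal distance between tube1_mid and well1 below 0.012 m or horizontal distance between tube1_mid and well2 below 0.012 m or horizontal distance between tube1_mid and well3 below 0.012 m) and height (world z) of tube1_mid between 0.062 and 0.077 m and angle between tube1_mid's own z axis and vertical below 0.12 rad) and contact force between mallet and stopper1_c0 above 3 N and value of joint stopper1 above 0.004 m) or (((horizontal distance between tube2_mid and well0 below 0.012 m or horizontal distance between tube2_mid and well1 below 0.012 m or horizontal distance between tube2_mid and well2 below 0.012 m or horizontal distance between tube2_mid and well3 below 0.012 m) and height (world z) of tube2_mid between 0.062 and 0.077 m and angle between tube2_mid's own z axis and vertical below 0.12 rad) and contact force between mallet and stopper2_c0 above 3 N and value of joint stopper2 above 0.004 m) or (((horizontal distance between tube3_mid and well0 below 0.012 m or horizontal distance between tube3_mid and well1 below 0.012 m or horizontal distance between tube3_mid and well2 below 0.012 m or horizontal distance between tube3_mid and well3 below 0.012 m) and height (world z) of tube3_mid between 0.062 and 0.077 m and angle between tube3_mid's own z axis and vertical below 0.12 rad) and contact force between mallet and stopper3_c0 above 3 N and value of joint stopper3 above 0.004 m) or (((horizontal distance between tube4_mid and well0 below 0.012 m or horizontal distance between tube4_mid and well1 below 0.012 m or horizontal distance between tube4_mid and well2 below 0.012 m or horizontal distance between tube4_mid and well3 below 0.012 m) and height (world z) of tube4_mid between 0.062 and 0.077 m and angle between tube4_mid's own z axis and vertical below 0.12 rad) and contact force between mallet and stopper4_c0 above 3 N and value of joint stopper4 above 0.004 m))).
At the end, for the whole second after the job is handed in: Every tube present stands upright on the floor of a well (within 12 mm of the well's centre), its stopper driven at least 10.5 of 12 mm; the mallet stands on its head on the cork mat, head axis within 37 mm of the mat's centre ((horizontal distance between tube1_mid and well0 below 0.012 m or horizontal distance between tube1_mid and well1 below 0.012 m or horizontal distance between tube1_mid and well2 below 0.012 m or horizontal distance between tube1_mid and well3 below 0.012 m) and height (world z) of tube1_mid between 0.062 and 0.077 m and angle between each of tube1_mid, tube2_mid, tube3_mid, tube4_mid's own z axis and vertical below 0.12 rad and value of joint each of stopper1, stopper2, stopper3, stopper4 above 0.0105 m and (horizontal distance between tube2_mid and well0 below 0.012 m or horizontal distance between tube2_mid and well1 below 0.012 m or horizontal distance between tube2_mid and well2 below 0.012 m or horizontal distance between tube2_mid and well3 below 0.012 m) and height (world z) of tube2_mid between 0.062 and 0.077 m and (horizontal distance between tube3_mid and well0 below 0.012 m or horizontal distance between tube3_mid and well1 below 0.012 m or horizontal distance between tube3_mid and well2 below 0.012 m or horizontal distance between tube3_mid and well3 below 0.012 m) and height (world z) of tube3_mid between 0.062 and 0.077 m and (horizontal distance between tube4_mid and well0 below 0.012 m or horizontal distance between tube4_mid and well1 below 0.012 m or horizontal distance between tube4_mid and well2 below 0.012 m or horizontal distance between tube4_mid and well3 below 0.012 m) and height (world z) of tube4_mid between 0.062 and 0.077 m and horizontal distance between mallet_head and mat_center below 0.037 m and height (world z) of mallet_head between 0.027 and 0.038 m and angle between mallet_head's own z axis and vertical below 0.1 rad); the robot touches nothing.
It fails at once if the hand or arm presses on a stopper (more than 4 N) (contact force between any of the fingers, the arm and stopper1_c0 above 4 N or contact force between any of the fingers, the arm and stopper2_c0 above 4 N or contact force between any of the fingers, the arm and stopper3_c0 above 4 N or contact force between any of the fingers, the arm and stopper4_c0 above 4 N).
It fails at once if a stopper is driven in (past half-way) while its tube is not in a well ((value of joint stopper1 above 0.007 m and not ((horizontal distance between tube1_mid and well0 below 0.025 m or horizontal distance between tube1_mid and well1 below 0.025 m or horizontal distance between tube1_mid and well2 below 0.025 m or horizontal distance between tube1_mid and well3 below 0.025 m) and height (world z) of tube1_mid below 0.1 m)) or (value of joint stopper2 above 0.007 m and not ((horizontal distance between tube2_mid and well0 below 0.025 m or horizontal distance between tube2_mid and well1 below 0.025 m or horizontal distance between tube2_mid and well2 below 0.025 m or horizontal distance between tube2_mid and well3 below 0.025 m) and height (world z) of tube2_mid below 0.1 m)) or (value of joint stopper3 above 0.007 m and not ((horizontal distance between tube3_mid and well0 below 0.025 m or horizontal distance between tube3_mid and well1 below 0.025 m or horizontal distance between tube3_mid and well2 below 0.025 m or horizontal distance between tube3_mid and well3 below 0.025 m) and height (world z) of tube3_mid below 0.1 m)) or (value of joint stopper4 above 0.007 m and not ((horizontal distance between tube4_mid and well0 below 0.025 m or horizontal distance between tube4_mid and well1 below 0.025 m or horizontal distance between tube4_mid and well2 below 0.025 m or horizontal distance between tube4_mid and well3 below 0.025 m) and height (world z) of tube4_mid below 0.1 m))).
It fails at once if a tube is pressed onto another tube's stopper (more than 5 N) (contact force between any of tube2, tube3, tube4 and stopper1_c0 above 5 N or contact force between any of tube1, tube3, tube4 and stopper2_c0 above 5 N or contact force between any of tube1, tube2, tube4 and stopper3_c0 above 5 N or contact force between any of tube1, tube2, tube3 and stopper4_c0 above 5 N).
It fails at once if another thing on the shelf is shifted by more than 30 mm or tipped over (distance of any of bottle, splitter, tweezercase, cup, jar, plasters from where it was at the start of the episode above 0.03 m or angle between any of bottle, splitter, tweezercase, cup, jar, plasters's own z axis and vertical above 0.5 rad).
Of tube1, tube2, tube3, tube4 only 3 to 4 are there at a start; the rules pass over those that are not, and their reading is None.
At some moment in a run one of mallet may be knocked a few centimetres aside while the robot is not near it.
It also fails if it takes over 210 s, if anything falls off the work surface, if the arm or the gripper's body presses on something with over 40 N, if the wrist force passes 120 N, or if a joint passes its speed limit or range.

## Working session

There is one attempt and no reset: what is moved stays moved. The work goes in short steps, Python scripts to look and compute and a tool call to move; the robot and the scene stay as the last step left them, time stands still between calls to the robot, and variables do not carry over. Pictures are saved under pics/ and viewed, at most 14 in all, crops included, and the job is handed in when it is done.

Besides the shell and the picture viewer there is one more tool, called after "Call:" as name([rows], argument=value, ...), one row to a line, values as JSON. apply_moves: Moves the arm, as the interface text tells. Its arguments: {"type":"object","properties":{"rows":{"type":"array"},"force":{"type":"number"}},"required":["rows"]}

```bash
mkdir -p pics; ls; cat > h.py <<'E'
from station import *
import numpy as np, cv2
from scipy.spatial.transform import Rotation as R
def cloud(name):
    s=read_state(); im,d=get_image(name); c=calibration(name)
    h,w=d.shape; f=h/2/np.tan(np.radians(c['vfov'])/2)
    K=np.array([[f,0,c['cx']],[0,f,c['cy']],[0,0,1.]])
    u,v=np.meshgrid(np.arange(w),np.arange(h))
    xd=(u-c['cx'])/f; yd=(v-c['cy'])/f; x,y=xd.copy(),yd.copy()
    for _ in range(20):
        g=1+c['k1']*(x*x+y*y); x,y=xd/g,yd/g
    P=np.stack([x*d,y*d,d,np.ones_like(d)],-1)
    if 'mount' in c:
        T=np.eye(4); T[:3,:3]=R.from_rotvec(s['ee_rot']).as_matrix(); T[:3,3]=s['tool_pos']; E=T@np.array(c['mount'])
    else: E=np.array(c['extrinsics'])
    W=(P@E.T)[...,:3]; W[d<=0]=np.nan
    return im,d,W,E
def save(im,n): cv2.imwrite('pics/'+n,im[...,::-1])
E
python3 - <<'E'
from h import *
print(read_state())
for n in('top','side'):
    im,d,W,E=cloud(n); save(im,n+'0.png'); np.save(n+'0.npy',W); print(n,E.round(3).tolist(), calibration(n))
print(calibration('wrist'))
E
```

```text
pics
{'t': 0.0, 'qpos': array([1.25100273e+00, 2.41392473e-01, 3.75133143e-03, 1.33521614e+00,
       1.27027214e-07, 1.57079217e+00]), 'joint_velocities': array([-1.77036165e-03,  2.67718196e-03, -4.99258133e-05,  2.16133203e-03,
       -8.90269249e-04, -1.95038608e-03]), 'effort': array([ 1.75114028e-04, -3.72319257e+01,  2.52406436e+01,  1.66529400e-02,
        5.05608944e-05, -5.88987120e-06]), 'tool_pos': array([0.15698864, 0.47405638, 0.23043355]), 'ee_rot': array([-0.50013386, -3.10119297,  0.00319568]), 'wrist_force': array([-0.33267205, -0.52013228, -0.13284289]), 'torque': array([ 0.01550924, -0.00687613, -0.01602739]), 'grip_force': 0.0, 'opening': 0.08493660696497957}
top [[0.023, -0.983, 0.184, 0.34], [-1.0, -0.023, 0.006, 0.003], [-0.002, -0.184, -0.983, 1.438], [0.0, 0.0, 0.0, 1.0]] {'vfov': 42.75106956874415, 'cx': 325.027773510014, 'cy': 200.4783532514115, 'k1': 0.0481185889232984, 'extrinsics': array([[ 0.02336395, -0.9826513 ,  0.18398518,  0.34044733],
       [-0.99972502, -0.02259579,  0.00627081,  0.00251578],
       [-0.00200473, -0.1840811 , -0.98290901,  1.43
[... 321 characters left out ...]
([[ 0.92679425,  0.21562751, -0.30750154,  0.95590148],
       [ 0.37495292, -0.57812659,  0.724693  , -0.84950545],
       [-0.02151107, -0.78693991, -0.61665457,  0.83610623],
       [ 0.        ,  0.        ,  0.        ,  1.        ]])}
{'vfov': 62.049312498479196, 'cx': 322.9018318405339, 'cy': 198.35923232876942, 'k1': -0.059580419748076215, 'mount': array([[ 2.17240936e-04, -9.53493711e-01, -3.01412832e-01,
         7.66911296e-02],
       [ 9.99999875e-01,  7.13609316e-05,  4.94997868e-04,
        -8.65770027e-05],
       [-4.50468254e-04, -3.01412902e-01,  9.53493608e-01,
        -1.43517857e-01],
       [ 0.00000000e+00,  0.00000000e+00,  0.00000000e+00,
         1.00000000e+00]])}
```

View pics/top0.png

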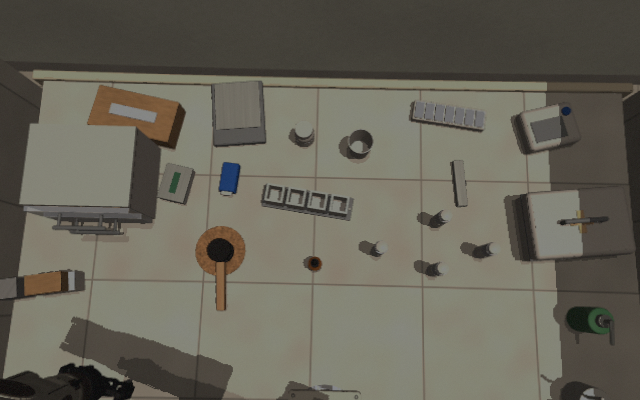

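View pics/side0.png

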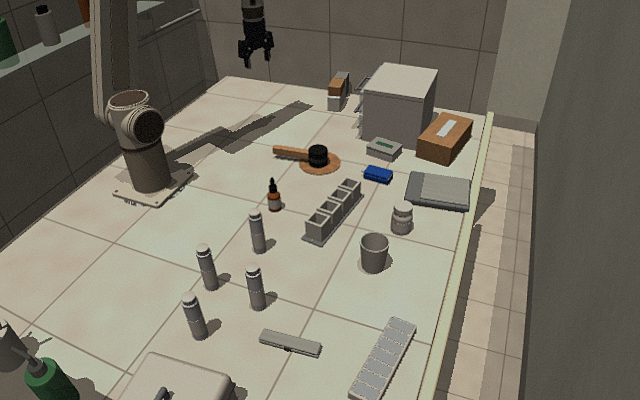

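The top picture shows four tubes at about (379,248), (441,218), (487,250), (437,268), the mallet head at (220,250) with its handle running down to (221,308), the stand from (275,193) to (342,205), and the bottle at (314,263). The side picture agrees with this.

```bash
python3 - <<'E'
from h import *
for n in('top','side'):
    W=np.load(n+'0.npy'); X,Y,Z=W[...,0],W[...,1],W[...,2]
    if n=='top': print('shelf z',np.nanmedian(Z[280:300,240:300]))
    # tubes and stand: cluster
    for lab,(zlo,zhi,amin) in dict(tubetop=(0.120,0.15,4),stand=(0.05,0.07,15),low=(0.012,0.1,10)).items():
        m=((Z>zlo)&(Z<zhi)&(X>0.1)&(X<0.72)&(abs(Y)<0.6)).astype(np.uint8)
        k,L,st,ce=cv2.connectedComponentsWithStats(m)
        for i in range(1,k):
            if st[i,4]>=amin:
                p=W[L==i]; print(n,lab,st[i].tolist(),'mid',((p.min(0)+p.max(0))/2).round(3),'ext',np.ptp(p,0).round(3),'zmax',p[:,2].max().round(3))
im=cv2.imread('pics/top0.png'); W=np.load('top0.npy')
# stand
m=(W[...,2]>0.055)&(W[...,2]<0.066)&(W[...,0]>.3)&(W[...,0]<.6)&(abs(W[...,1])<.2)
p=W[m][:,:2].astype(np.float32); print('stand rect',cv2.minAreaRect(p))
# mallet handle/head
for zl,zh in((.048,.075),(.03,.048)):
    m=(W[...,2]>zl)&(W[...,2]<zh)&(W[...,1]>.15)&(W[...,1]<.4)&(W[...,0]>.15)&(W[...,0]<.42)
    p=W[m][:,:2].astype(np.float32); print('mallet',zl,len(p),cv2.minAreaRect(p),cv2.minEnclosingCircle(p))
hsv=cv2.cvtColor(im,cv2.COLOR_BGR2HSV)
g=(W[...,2]<.015)&(W[...,2]>-.01)&(hsv[...,1]>90)&(hsv[...,0]<20)&(W[...,1]>.15)&(W[...,1]<.4)&(W[...,0]>.15)&(W[...,0]<.5)
p=W[g][:,:2].astype(np.float32); print('mat',len(p),np.percentile(p,[1,99],axis=0),cv2.minEnclosingCircle(p))
E
```

```text
shelf z 0.0010773062841771264
top tubetop [104, 145, 42, 73, 348] mid [0.625 0.534 0.135] ext [0.187 0.089 0.03 ] zmax 0.15
top tubetop [439, 209, 13, 13, 132] mid [ 0.555 -0.301  0.131] ext [0.031 0.031 0.022] zmax 0.142
top tubetop [94, 215, 5, 2, 8] mid [0.532 0.593 0.135] ext [0.001 0.013 0.018] zmax 0.144
top tubetop [375, 241, 14, 13, 123] mid [ 0.468 -0.137  0.132] ext [0.031 0.034 0.024] zmax 0.144
top tubetop [486, 242, 15, 13, 144] mid [ 0.473 -0.42   0.132] ext [0.031 0.031 0.024] zmax 0.144
top tubetop [435, 261, 14, 14, 137] mid [ 0.42  -0.289  0.131] ext [0.033 0.03  0.022] zmax 0.143
top stand [144, 153, 12, 68, 189] mid [0.626 0.492 0.06 ] ext [0.187 0.011 0.02 ] zmax 0.07
top stand [264, 183, 22, 21, 177] mid [0.617 0.151 0.06 ] ext [0.055 0.057 0.018] zmax 0.069
top stand [286, 186, 22, 22, 176] mid [0.608 0.09  0.06 ] ext [0.056 0.056 0.019] zmax 0.069
top stand [308, 190, 21, 21, 168] mid [0.599 0.031 0.06 ] ext [0.056 0.054 0.019] zmax 0.07
top stand [329, 193, 21, 22, 166] mid [ 0.592 -0.027  0.06 ] ext [0.056 0.054 0.018] zmax 0.069
top stand [520, 194, 15, 67,
[... 5997 characters left out ...]
 [187, 391, 10, 8, 22] mid [ 0.586 -0.587  0.098] ext [0.02  0.01  0.003] zmax 0.1
stand rect ((0.5294564962387085, 0.01255856454372406), (0.3032272160053253, 0.19055624306201935), 36.033058166503906)
mallet 0.048 131 ((0.36074942350387573, 0.2867808938026428), (0.11918098479509354, 0.021291768178343773), 3.778292417526245) ((0.3605842888355255, 0.28928142786026), 0.06023192033171654)
mallet 0.03 291 ((0.3605005145072937, 0.28747305274009705), (0.11952522397041321, 0.022230729460716248), 3.52787709236145) ((0.36055490374565125, 0.2865907549858093), 0.060489341616630554)
mat 990 [[0.39703243 0.23568698]
 [0.49910998 0.36769424]] ((0.40632739663124084, 0.3020651638507843), 0.10850002616643906)
```

```bash
cat >> h.py <<'E'
def Rd(az):  # tool down, tool y at azimuth az (deg)
    a=np.radians(az); y=np.array([np.cos(a),np.sin(a),0]); z=np.array([0,0,-1.]); return np.stack([np.cross(y,z),y,z],1)
def go(p,az):  # shift in present frame, then turn
    s=read_state(); M=R.from_rotvec(s['ee_rot']).as_matrix()
    d=M.T@(np.array(p)-s['tool_pos']); print('shift',d.round(4),'turn',R.from_matrix(M.T@Rd(az)).as_rotvec().round(4),'| shift in target frame',(Rd(az).T@(np.array(p)-s['tool_pos'])).round(4))
E
python3 - <<'E'
from h import *
go((0.471,-0.137,0.24),-8.2)
E
```

```text
shift [-0.4902 -0.4814 -0.0086] turn [-1.6000e-03  1.3000e-03  1.3941e+00] | shift in target frame [-0.5601  0.3979 -0.0095]
```

Call:
apply_moves([
  [-0.0306, -0.0301, -0.0005, 0, 0, 0, 1],
  [-0.0306, -0.0301, -0.0005, 0, 0, 0, 1],
  [-0.0306, -0.0301, -0.0005, 0, 0, 0, 1],
  [-0.0306, -0.0301, -0.0005, 0, 0, 0, 1],
  [-0.0306, -0.0301, -0.0005, 0, 0, 0, 1],
  [-0.0306, -0.0301, -0.0005, 0, 0, 0, 1],
  [-0.0306, -0.0301, -0.0005, 0, 0, 0, 1],
  [-0.0306, -0.0301, -0.0005, 0, 0, 0, 1],
  [-0.0306, -0.0301, -0.0005, 0, 0, 0, 1],
  [-0.0306, -0.0301, -0.0005, 0, 0, 0, 1],
  [-0.0306, -0.0301, -0.0005, 0, 0, 0, 1],
  [-0.0306, -0.0301, -0.0005, 0, 0, 0, 1],
  [-0.0306, -0.0301, -0.0005, 0, 0, 0, 1],
  [-0.0306, -0.0301, -0.0005, 0, 0, 0, 1],
  [-0.0306, -0.0301, -0.0005, 0, 0, 0, 1],
  [-0.0306, -0.0301, -0.0005, 0, 0, 0, 1],
])

```text
t: 1.7
tool_pos: [0.4708, -0.1382, 0.2389]
ee_rot: [-0.501, -3.101, -0.0]
wrist_force: [-0.2, 0.6, -0.2]
opening: 0.0852
grip_force: 0.0
```

Call:
apply_moves([
  [0, 0, 0, 0, 0, 0.139, 1],
  [0, 0, 0, 0, 0, 0.139, 1],
  [0, 0, 0, 0, 0, 0.139, 1],
  [0, 0, 0, 0, 0, 0.139, 1],
  [0, 0, 0, 0, 0, 0.139, 1],
  [0, 0, 0, 0, 0, 0.139, 1],
  [0, 0, 0, 0, 0, 0.139, 1],
  [0, 0, 0, 0, 0, 0.139, 1],
  [0, 0, 0, 0, 0, 0.139, 1],
  [0, 0, 0, 0, 0, 0.139, 1],
  [0, 0, 0, 0, 0, 0, 1],
  [0, 0, 0, 0, 0, 0, 1],
])

```text
t: 2.9
tool_pos: [0.4703, -0.1364, 0.239]
ee_rot: [-2.367, -2.065, 0.001]
wrist_force: [-0.5, -1.2, -0.3]
opening: 0.085
grip_force: 0.0
```

```bash
cat >> h.py <<'E'
def tops(W,lo=.128,hi=.155,amin=60):  # stopper tops in the view: circle centre, via high points
    Z=W[...,2]; m=((Z>lo)&(Z<hi)).astype(np.uint8)
    k,L,st,ce=cv2.connectedComponentsWithStats(m); out=[]
    for i in range(1,k):
        if st[i,4]>=amin:
            p=W[L==i]; zt=np.percentile(p[:,2],80); q=p[p[:,2]>zt-.006][:,:2].astype(np.float32)
            c,r=cv2.minEnclosingCircle(q); lo_,hi_=np.percentile(q,[1,99],axis=0)
            print('top',st[i].tolist(),'c',np.round(c,4),'r',round(r,4),'box',((lo_+hi_)/2).round(4),(hi_-lo_).round(4),'z',zt.round(4)); out.append(c)
    return out
E
python3 - <<'E'
from h import *
im,d,W,E=cloud('wrist'); save(im,'w1.png'); np.save('w1.npy',W); tops(W)
E
```

```text
top [301, 180, 39, 37, 1104] c [ 0.4684 -0.1372] r 0.0151 box [ 0.4683 -0.1371] [0.0275 0.0282] z 0.1376
top [420, 337, 17, 24, 202] c [ 0.5479 -0.2978] r 0.0126 box [ 0.5471 -0.2973] [0.0153 0.0201] z 0.1364
top [274, 344, 32, 18, 382] c [ 0.4183 -0.2889] r 0.0147 box [ 0.4188 -0.2846] [0.0273 0.0152] z 0.1369
```

View pics/w1.png

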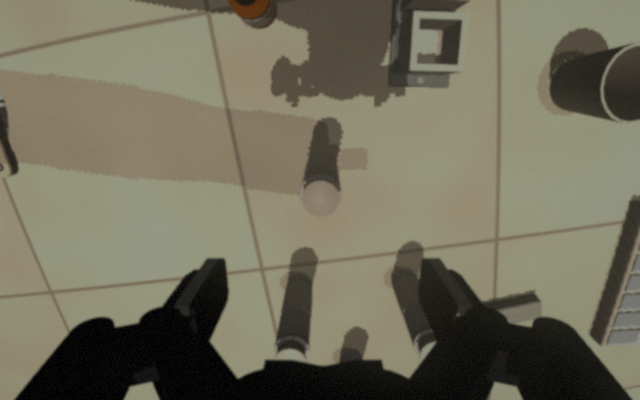

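The wrist picture shows tube A's stopper at (321,198) with the fingers around it. The measured top height of 0.1376 agrees with the expected 0.137.

Call:
apply_moves([
  [-0.001, -0.002, 0.03, 0, 0, 0, 1],
  [0, 0, 0.034, 0, 0, 0, 1],
  [0, 0, 0.034, 0, 0, 0, 1],
  [0, 0, 0.034, 0, 0, 0, 1],
  [0, 0, 0.034, 0, 0, 0, 1],
  [0, 0, 0, 0, 0, 0, 1],
  [0, 0, 0, 0, 0, 0, 0.25],
  [0, 0, 0, 0, 0, 0, 0.25],
  [0, 0, 0, 0, 0, 0, 0.25],
  [0, 0, 0, 0, 0, 0, 0.25],
  [0, 0, 0, 0, 0, 0, 0.25],
  [0, 0, 0, 0, 0, 0, 0.25],
], force=50)

```text
t: 4.15
tool_pos: [0.4694, -0.1375, 0.0752]
ee_rot: [2.368, 2.06, 0.002]
wrist_force: [-1.3, -0.1, 6.1]
opening: 0.0331
grip_force: 49.0
```

Call:
apply_moves([
  [0, 0, -0.038, 0, 0, 0, 0.25],
  [0, 0, -0.038, 0, 0, 0, 0.25],
  [0, 0, -0.038, 0, 0, 0, 0.25],
  [0, 0, -0.038, 0, 0, 0, 0.25],
  [0, 0, -0.038, 0, 0, 0, 0.25],
  [0.024, 0.035, 0, 0, 0, 0, 0.25],
  [0.024, 0.035, 0, 0, 0, 0, 0.25],
  [0.024, 0.035, 0, 0, 0, 0, 0.25],
  [0, 0, 0, 0, 0, 0, 0.25],
  [0, 0, 0, 0, 0, 0, 0.25],
])

```text
t: 5.15
tool_pos: [0.5826, -0.0798, 0.2626]
ee_rot: [-2.368, -2.063, 0.002]
wrist_force: [-1.0, 0.2, -1.5]
opening: 0.033
grip_force: 50.1
```

```bash
cat >> h.py <<'E'
def wells(W):
    from scipy.optimize import least_squares
    Z=W[...,2]; m=(Z>.055)&(Z<.068)&(W[...,0]>.5)&(W[...,0]<.7)&(W[...,1]>-.09)&(W[...,1]<.21)
    k,L,st,ce=cv2.connectedComponentsWithStats(m.astype(np.uint8))
    for i in range(1,k):
        if st[i,4]>150:
            q=W[L==i][:,:2].astype(np.float32); r=cv2.minAreaRect(q); print('well',st[i].tolist(),np.round(r[0],4),np.round(r[1],4),round(r[2],1),'z',np.median(Z[L==i]).round(4))
E
python3 - <<'E'
from h import *
s=read_state(); print(s['tool_pos'],s['ee_rot'],s['opening'],s['grip_force'])
im,d,W,E=cloud('wrist'); save(im,'w2.png'); np.save('w2.npy',W); wells(W)
E
```

```text
[ 0.58260304 -0.07976194  0.26259751] [-2.36791834e+00 -2.06307975e+00  1.89623990e-03] 0.033026690721090476 50.125877391546965
well [298, 0, 54, 20, 588] [0.6054 0.0732] [0.0156 0.0499] 81.9 z 0.0617
well [298, 29, 53, 56, 1252] [0.5989 0.0307] [0.0501 0.0499] 81.4 z 0.0618
well [299, 94, 50, 51, 1084] [ 0.5902 -0.0283] [0.05   0.0501] 82.1 z 0.0618
```

View pics/w2.png

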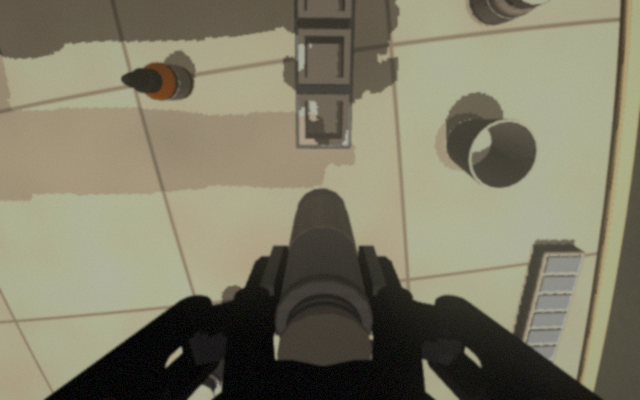

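```bash
cat >> h.py <<'E'
def held(W):  # tube in hand: fit circle r=17mm to slices, in world; print offset relative to TCP
    from scipy.optimize import least_squares
    s=read_state(); M=R.from_rotvec(s['ee_rot']).as_matrix(); T=(W-s['tool_pos'])@M
    T0=T[(abs(T[...,0])<.04)&(abs(T[...,1])<.018)]
    print('foot at tool z',np.percentile(T0[(T0[:,2]>-.05)&(T0[:,2]<.11)][:,2],99.5).round(4))
    for a,b in((.012,.035),(.035,.06)):
        q=T0[(T0[:,2]>a)&(T0[:,2]<b)]
        f=lambda c:np.hypot(q[:,0]-c[0],q[:,1]-c[1])-.017
        r=least_squares(f,[0,0],loss='soft_l1',f_scale=.001); print('slice',a,len(q),r.x.round(4),'world',(s['tool_pos']+M@[*r.x,0])[:2].round(4),'rms',np.sqrt(np.mean(r.fun**2)).round(4))
E
python3 - <<'E'
from h import *
W=np.load('w2.npy'); held(W)
go((0.5902,-.0283,.263),-8.3)
E
```

```text
foot at tool z 0.0679
slice 0.012 825 [ 0.001 -0.   ] world [ 0.5821 -0.0793] rms 0.0002
slice 0.035 554 [ 0.0009 -0.0003] world [ 0.5818 -0.0794] rms 0.0003
shift [0.0526 0.001  0.0001] turn [-0.0011  0.0003  0.0064] | shift in target frame [0.0526 0.0006 0.0001]
```

Call:
apply_moves([
  [0.026, 0.0005, 0, 0, 0, 0.003, 0.25],
  [0.0257, 0.0005, 0, 0, 0, 0.003, 0.25],
  [0, 0, 0.03, 0, 0, 0, 0.25],
  [0, 0, 0.03, 0, 0, 0, 0.25],
  [0, 0, 0.03, 0, 0, 0, 0.25],
  [0, 0, 0.025, 0, 0, 0, 0.25],
  [0, 0, 0.01, 0, 0, 0, 0.25],
  [0, 0, 0.01, 0, 0, 0, 0.25],
  [0, 0, 0.01, 0, 0, 0, 0.25],
  [0, 0, 0.01, 0, 0, 0, 0.25],
  [0, 0, 0, 0, 0, 0, 0.25],
])

```text
t: 6.3
tool_pos: [0.5899, -0.0294, 0.1073]
ee_rot: [-2.376, -2.054, 0.002]
wrist_force: [0.3, -0.3, -0.8]
opening: 0.033
grip_force: 50.2
```

Call:
apply_moves([
  [0, 0, 0.01, 0, 0, 0, 0.25],
  [0, 0, 0.01, 0, 0, 0, 0.25],
  [0, 0, 0, 0, 0, 0, 0.25],
  [0, 0, 0, 0, 0, 0, 0.6],
  [0, 0, 0, 0, 0, 0, 0.8],
  [0, 0, 0, 0, 0, 0, 0.8],
  [0, 0, -0.03, 0, 0, 0, 0.8],
  [0, 0, -0.04, 0, 0, 0, 0.8],
  [0, 0, -0.04, 0, 0, 0, 1],
  [0, 0, -0.04, 0, 0, 0, 1],
  [0, 0, 0, 0, 0, 0, 1],
])

```text
t: 7.4
tool_pos: [0.5942, -0.0295, 0.2461]
ee_rot: [2.369, 2.048, 0.016]
wrist_force: [1.5, -0.2, 0.3]
opening: 0.0857
grip_force: 0.0
```

```bash
python3 - <<'E'
from h import *
im,d,W,E=cloud('wrist'); tops(W); go((0.419,-.291,.24),-8.3)
E
```

```text
top [291, 172, 43, 45, 1502] c [ 0.5876 -0.0284] r 0.0149 box [ 0.5876 -0.0282] [0.0277 0.0279] z 0.1474
shift [-0.2839 -0.1343  0.0014] turn [ 0.0091 -0.0008 -0.0002] | shift in target frame [-0.2839 -0.1344  0.0028]
```

Call:
apply_moves([
  [-0.0406, -0.0192, 0, 0, 0, 0, 1],
  [-0.0406, -0.0192, 0, 0, 0, 0, 1],
  [-0.0406, -0.0192, 0, 0, 0, 0, 1],
  [-0.0406, -0.0192, 0, 0, 0, 0, 1],
  [-0.0406, -0.0192, 0, 0, 0, 0, 1],
  [-0.0406, -0.0192, 0, 0, 0, 0, 1],
  [-0.0406, -0.0192, 0, 0, 0, 0, 1],
  [0, 0, 0, 0, 0, 0, 1],
  [0, 0, 0, 0, 0, 0, 1],
])

```text
t: 8.35
tool_pos: [0.4155, -0.2916, 0.2373]
ee_rot: [-2.378, -2.05, -0.0]
wrist_force: [0.2, -0.9, -0.3]
opening: 0.0852
grip_force: 0.0
```

```bash
python3 - <<'E'
from h import *
im,d,W,E=cloud('wrist'); c=tops(W); s=read_state(); b=min(c,key=lambda q:np.hypot(*(np.array(q)-s['tool_pos'][:2]))); go((*b,.075),-8.3)
E
```

```text
top [479, 167, 40, 38, 1143] c [ 0.554  -0.3024] r 0.0154 box [ 0.5533 -0.3024] [0.0277 0.0282] z 0.1376
top [307, 179, 38, 37, 1111] c [ 0.4178 -0.2917] r 0.0151 box [ 0.4178 -0.2915] [0.0275 0.0278] z 0.1376
top [390, 311, 33, 31, 794] c [ 0.4712 -0.423 ] r 0.0154 box [ 0.4714 -0.423 ] [0.0273 0.0284] z 0.1375
shift [-0.0008  0.0019  0.1625] turn [-0.0011 -0.0012 -0.0009] | shift in target frame [-0.0007  0.0017  0.1625]
```

Call:
apply_moves([
  [-0.001, 0.002, 0.031, 0, 0, 0, 1],
  [0, 0, 0.033, 0, 0, 0, 1],
  [0, 0, 0.033, 0, 0, 0, 1],
  [0, 0, 0.033, 0, 0, 0, 1],
  [0, 0, 0.033, 0, 0, 0, 1],
  [0, 0, 0, 0, 0, 0, 1],
  [0, 0, 0, 0, 0, 0, 0.25],
  [0, 0, 0, 0, 0, 0, 0.25],
  [0, 0, 0, 0, 0, 0, 0.25],
  [0, 0, 0, 0, 0, 0, 0.25],
  [0, 0, 0, 0, 0, 0, 0.25],
  [0, 0, 0, 0, 0, 0, 0.25],
])

```text
t: 9.6
tool_pos: [0.419, -0.2931, 0.0772]
ee_rot: [2.375, 2.052, 0.001]
wrist_force: [-1.6, 1.7, 4.9]
opening: 0.0327
grip_force: 48.9
```

Call:
apply_moves([
  [0, 0, -0.038, 0, 0, 0, 0.25],
  [0, 0, -0.038, 0, 0, 0, 0.25],
  [0, 0, -0.038, 0, 0, 0, 0.25],
  [0, 0, -0.038, 0, 0, 0, 0.25],
  [0, 0, -0.038, 0, 0, 0, 0.25],
  [0.0432, 0.0166, 0, 0, 0, 0, 0.25],
  [0.0432, 0.0166, 0, 0, 0, 0, 0.25],
  [0.0432, 0.0166, 0, 0, 0, 0, 0.25],
  [0.0432, 0.0166, 0, 0, 0, 0, 0.25],
  [0.0432, 0.0166, 0, 0, 0, 0, 0.25],
  [0.0432, 0.0166, 0, 0, 0, 0, 0.25],
  [0.0432, 0.0166, 0, 0, 0, 0, 0.25],
  [0.0432, 0.0166, 0, 0, 0, 0, 0.25],
  [0, 0, 0, 0, 0, 0, 0.25],
  [0, 0, 0, 0, 0, 0, 0.25],
])

```text
t: 11.1
tool_pos: [0.5998, 0.0314, 0.2652]
ee_rot: [2.374, 2.057, -0.001]
wrist_force: [-0.4, 0.1, -1.1]
opening: 0.0331
grip_force: 49.9
```

```bash
python3 - <<'E'
from h import *
im,d,W,E=cloud('wrist'); held(W); wells(W); go((.5989,.0307,.085),-8.3)
E
```

```text
foot at tool z 0.07
slice 0.012 805 [ 0.0025 -0.0005] world [0.5993 0.0329] rms 0.0002
slice 0.035 557 [ 0.0025 -0.0009] world [0.599  0.0329] rms 0.0002
well [296, 21, 53, 56, 1353] [0.6165 0.1496] [0.0503 0.0498] 82.0 z 0.0619
well [297, 87, 50, 50, 1063] [0.6072 0.0903] [0.0488 0.0503] 81.8 z 0.0619
well [298, 146, 48, 47, 879] [0.5986 0.0311] [0.0504 0.0501] 81.4 z 0.0618
shift [ 0.0004 -0.0006  0.1804] turn [-0.0002  0.0005  0.0004] | shift in target frame [ 0.0003 -0.0006  0.1804]
```

Call:
apply_moves([
  [-0.002, 0, 0, 0, 0, 0, 0.25],
  [0, 0, 0.03, 0, 0, 0, 0.25],
  [0, 0, 0.03, 0, 0, 0, 0.25],
  [0, 0, 0.03, 0, 0, 0, 0.25],
  [0, 0, 0.025, 0, 0, 0, 0.25],
  [0, 0, 0.01, 0, 0, 0, 0.25],
  [0, 0, 0.01, 0, 0, 0, 0.25],
  [0, 0, 0.01, 0, 0, 0, 0.25],
  [0, 0, 0.01, 0, 0, 0, 0.25],
  [0, 0, 0, 0, 0, 0, 0.25],
])

```text
t: 12.15
tool_pos: [0.5988, 0.0282, 0.1092]
ee_rot: [-2.376, -2.054, 0.002]
wrist_force: [-0.3, 0.2, -0.7]
opening: 0.0329
grip_force: 49.9
```

Call:
apply_moves([
  [0, 0, 0.01, 0, 0, 0, 0.25],
  [0, 0, 0.011, 0, 0, 0, 0.25],
  [0, 0, 0, 0, 0, 0, 0.25],
  [0, 0, 0, 0, 0, 0, 0.6],
  [0, 0, 0, 0, 0, 0, 0.8],
  [0, 0, 0, 0, 0, 0, 0.8],
  [0, 0, -0.03, 0, 0, 0, 0.8],
  [0, 0, -0.04, 0, 0, 0, 0.8],
  [0, 0, -0.04, 0, 0, 0, 1],
  [0, 0, -0.04, 0, 0, 0, 1],
  [0, 0, 0, 0, 0, 0, 1],
])

```text
t: 13.25
tool_pos: [0.6029, 0.0285, 0.247]
ee_rot: [2.37, 2.049, 0.017]
wrist_force: [-0.6, 0.9, 0.0]
opening: 0.0854
grip_force: 0.0
```

Call:
apply_moves([
  [-0.0418, 0, 0, 0, 0, 0, 1],
  [-0.0418, 0, 0, 0, 0, 0, 1],
  [-0.0418, 0, 0, 0, 0, 0, 1],
  [-0.0418, 0, 0, 0, 0, 0, 1],
  [-0.0418, 0, 0, 0, 0, 0, 1],
  [-0.0418, 0, 0, 0, 0, 0, 1],
  [-0.0418, 0, 0, 0, 0, 0, 1],
  [-0.0418, 0.003, 0, 0, 0, 0, 1],
  [0, 0, 0, 0, 0, 0, 1],
  [0, 0, 0, 0, 0, 0, 1],
])

```text
t: 14.25
tool_pos: [0.5535, -0.3038, 0.2386]
ee_rot: [-2.378, -2.051, -0.0]
wrist_force: [-0.7, 0.2, 0.0]
opening: 0.0852
grip_force: 0.0
```

```bash
python3 - <<'E'
from h import *
im,d,W,E=cloud('wrist'); c=tops(W); s=read_state(); b=min(c,key=lambda q:np.hypot(*(np.array(q)-s['tool_pos'][:2]))); go((*b,.075),-8.3)
E
```

```text
top [304, 177, 38, 38, 1108] c [ 0.5537 -0.3031] r 0.0151 box [ 0.5536 -0.3025] [0.0278 0.0278] z 0.1376
top [237, 318, 32, 30, 773] c [ 0.4715 -0.423 ] r 0.0155 box [ 0.4719 -0.4225] [0.0276 0.0285] z 0.1374
shift [-0.0005  0.      0.1638] turn [-0.0008 -0.0008 -0.0007] | shift in target frame [-3.000e-04 -1.000e-04  1.638e-01]
```

Call:
apply_moves([
  [0.001, 0, 0.033, 0, 0, 0, 1],
  [0, 0, 0.033, 0, 0, 0, 1],
  [0, 0, 0.033, 0, 0, 0, 1],
  [0, 0, 0.033, 0, 0, 0, 1],
  [0, 0, 0.033, 0, 0, 0, 1],
  [0, 0, 0, 0, 0, 0, 1],
  [0, 0, 0, 0, 0, 0, 0.25],
  [0, 0, 0, 0, 0, 0, 0.25],
  [0, 0, 0, 0, 0, 0, 0.25],
  [0, 0, 0, 0, 0, 0, 0.25],
  [0, 0, 0, 0, 0, 0, 0.25],
  [0, 0, 0, 0, 0, 0, 0.25],
])

```text
t: 15.5
tool_pos: [0.555, -0.3026, 0.0767]
ee_rot: [2.375, 2.052, 0.002]
wrist_force: [-2.1, -0.2, 5.7]
opening: 0.0333
grip_force: 49.1
```

Call:
apply_moves([
  [0, 0, -0.038, 0, 0, 0, 0.25],
  [0, 0, -0.038, 0, 0, 0, 0.25],
  [0, 0, -0.038, 0, 0, 0, 0.25],
  [0, 0, -0.038, 0, 0, 0, 0.25],
  [0, 0, -0.038, 0, 0, 0, 0.25],
  [0.044, 0, 0, 0, 0, 0, 0.25],
  [0.044, 0, 0, 0, 0, 0, 0.25],
  [0.044, 0, 0, 0, 0, 0, 0.25],
  [0.044, 0, 0, 0, 0, 0, 0.25],
  [0.044, 0, 0, 0, 0, 0, 0.25],
  [0.044, 0, 0, 0, 0, 0, 0.25],
  [0.044, 0, 0, 0, 0, 0, 0.25],
  [0.044, 0, 0, 0, 0, 0, 0.25],
  [0.044, -0.003, 0, 0, 0, 0, 0.25],
  [0, 0, 0, 0, 0, 0, 0.25],
  [0, 0, 0, 0, 0, 0, 0.25],
])

```text
t: 17.1
tool_pos: [0.6084, 0.0915, 0.2645]
ee_rot: [2.374, 2.057, -0.0]
wrist_force: [0.1, -0.8, -0.8]
opening: 0.0328
grip_force: 49.7
```

```bash
python3 - <<'E'
from h import *
im,d,W,E=cloud('wrist'); held(W); wells(W); go((.6074,.0900,.085),-8.3)
E
```

```text
foot at tool z 0.069
slice 0.012 828 [ 0.0008 -0.0008] world [0.6078 0.0913] rms 0.0002
slice 0.035 560 [ 0.0008 -0.0011] world [0.6074 0.0913] rms 0.0003
well [297, 88, 50, 50, 1082] [0.6159 0.1494] [0.0488 0.0502] 81.8 z 0.0618
well [298, 146, 48, 48, 921] [0.6073 0.0903] [0.0505 0.0501] 81.7 z 0.0618
shift [-0.0004 -0.0011  0.1796] turn [0.0004 0.0003 0.0005] | shift in target frame [-0.0005 -0.001   0.1796]
```

Call:
apply_moves([
  [-0.001, 0, 0, 0, 0, 0, 0.25],
  [0, 0, 0.03, 0, 0, 0, 0.25],
  [0, 0, 0.03, 0, 0, 0, 0.25],
  [0, 0, 0.03, 0, 0, 0, 0.25],
  [0, 0, 0.025, 0, 0, 0, 0.25],
  [0, 0, 0.01, 0, 0, 0, 0.25],
  [0, 0, 0.01, 0, 0, 0, 0.25],
  [0, 0, 0.01, 0, 0, 0, 0.25],
  [0, 0, 0.01, 0, 0, 0, 0.25],
  [0, 0, 0, 0, 0, 0, 0.25],
])

```text
t: 18.15
tool_pos: [0.6077, 0.0891, 0.1081]
ee_rot: [-2.376, -2.054, 0.003]
wrist_force: [-0.7, -0.4, -1.5]
opening: 0.033
grip_force: 49.7
```

Call:
apply_moves([
  [0, 0, 0.01, 0, 0, 0, 0.25],
  [0, 0, 0.011, 0, 0, 0, 0.25],
  [0, 0, 0, 0, 0, 0, 0.25],
  [0, 0, 0, 0, 0, 0, 0.6],
  [0, 0, 0, 0, 0, 0, 0.8],
  [0, 0, 0, 0, 0, 0, 0.8],
  [0, 0, -0.03, 0, 0, 0, 0.8],
  [0, 0, -0.04, 0, 0, 0, 0.8],
  [0, 0, -0.04, 0, 0, 0, 1],
  [0, 0, -0.04, 0, 0, 0, 1],
  [0, 0, 0, 0, 0, 0, 1],
])

```text
t: 19.25
tool_pos: [0.6117, 0.0898, 0.2461]
ee_rot: [2.371, 2.05, 0.018]
wrist_force: [0.1, 0.5, -0.2]
opening: 0.0855
grip_force: 0.0
```

Call:
apply_moves([
  [-0.0405, -0.0047, 0, 0, 0, 0, 1],
  [-0.0405, -0.0047, 0, 0, 0, 0, 1],
  [-0.0405, -0.0047, 0, 0, 0, 0, 1],
  [-0.0405, -0.0047, 0, 0, 0, 0, 1],
  [-0.0405, -0.0047, 0, 0, 0, 0, 1],
  [-0.0405, -0.0047, 0, 0, 0, 0, 1],
  [-0.0405, -0.0047, 0, 0, 0, 0, 1],
  [-0.0405, -0.0047, 0, 0, 0, 0, 1],
  [-0.0405, -0.0047, 0, 0, 0, 0, 1],
  [-0.0405, -0.0047, 0, 0, 0, 0, 1],
  [-0.0405, -0.0047, 0, 0, 0, 0, 1],
  [-0.0405, -0.0047, 0, 0, 0, 0, 1],
  [-0.0405, -0.0047, 0, 0, 0, 0, 1],
  [0, 0, 0, 0, 0, 0, 1],
  [0, 0, 0, 0, 0, 0, 1],
])

```text
t: 20.75
tool_pos: [0.4711, -0.4235, 0.2374]
ee_rot: [-2.378, -2.051, -0.0]
wrist_force: [0.4, -0.1, 0.7]
opening: 0.0854
grip_force: 0.0
```

```bash
python3 - <<'E'
from h import *
im,d,W,E=cloud('wrist'); c=tops(W); s=read_state(); b=min(c,key=lambda q:np.hypot(*(np.array(q)-s['tool_pos'][:2]))); go((*b,.075),-8.3)
E
```

```text
top [304, 178, 38, 38, 1110] c [ 0.4712 -0.423 ] r 0.0151 box [ 0.4711 -0.4228] [0.0274 0.0279] z 0.1376
shift [-0.0007 -0.0002  0.1627] turn [-0.0007 -0.001  -0.0006] | shift in target frame [-0.0006 -0.0003  0.1627]
```

Call:
apply_moves([
  [0.0005, 0, 0.032, 0, 0, 0, 1],
  [0, 0, 0.033, 0, 0, 0, 1],
  [0, 0, 0.033, 0, 0, 0, 1],
  [0, 0, 0.033, 0, 0, 0, 1],
  [0, 0, 0.033, 0, 0, 0, 1],
  [0, 0, 0, 0, 0, 0, 1],
  [0, 0, 0, 0, 0, 0, 0.25],
  [0, 0, 0, 0, 0, 0, 0.25],
  [0, 0, 0, 0, 0, 0, 0.25],
  [0, 0, 0, 0, 0, 0, 0.25],
  [0, 0, 0, 0, 0, 0, 0.25],
  [0, 0, 0, 0, 0, 0, 0.25],
])

```text
t: 22.0
tool_pos: [0.4724, -0.4232, 0.0767]
ee_rot: [2.374, 2.052, 0.0]
wrist_force: [-0.5, 1.0, 7.1]
opening: 0.0328
grip_force: 49.2
```

Call:
apply_moves([
  [0, 0, -0.038, 0, 0, 0, 0.25],
  [0, 0, -0.038, 0, 0, 0, 0.25],
  [0, 0, -0.038, 0, 0, 0, 0.25],
  [0, 0, -0.038, 0, 0, 0, 0.25],
  [0, 0, -0.038, 0, 0, 0, 0.25],
  [0.042, 0.0044, 0, 0, 0, 0, 0.25],
  [0.042, 0.0044, 0, 0, 0, 0, 0.25],
  [0.042, 0.0044, 0, 0, 0, 0, 0.25],
  [0.042, 0.0044, 0, 0, 0, 0, 0.25],
  [0.042, 0.0044, 0, 0, 0, 0, 0.25],
  [0.042, 0.0044, 0, 0, 0, 0, 0.25],
  [0.042, 0.0044, 0, 0, 0, 0, 0.25],
  [0.042, 0.0044, 0, 0, 0, 0, 0.25],
  [0.042, 0.0044, 0, 0, 0, 0, 0.25],
  [0.042, 0.0044, 0, 0, 0, 0, 0.25],
  [0.042, 0.0044, 0, 0, 0, 0, 0.25],
  [0.042, 0.0044, 0, 0, 0, 0, 0.25],
  [0.042, 0.0044, 0, 0, 0, 0, 0.25],
  [0.042, 0.0044, 0, 0, 0, 0, 0.25],
  [0, 0, 0, 0, 0, 0, 0.25],
])

```text
t: 24.0
tool_pos: [0.6183, 0.1561, 0.2637]
ee_rot: [-2.369, -2.061, -0.003]
wrist_force: [0.7, -1.1, -1.5]
opening: 0.0325
grip_force: 49.7
```

Call:
apply_moves([
  [0, 0, 0, 0, 0, 0, 0.25],
])

```text
t: 24.1
tool_pos: [0.6177, 0.1517, 0.2641]
ee_rot: [2.374, 2.057, -0.001]
wrist_force: [-0.7, -0.9, -1.4]
opening: 0.0329
grip_force: 49.7
```

```bash
python3 - <<'E'
from h import *
im,d,W,E=cloud('wrist'); held(W); wells(W); go((.6162,.1495,.085),-8.3)
E
```

```text
foot at tool z 0.0693
slice 0.012 819 [ 0.0013 -0.0008] world [0.6171 0.1519] rms 0.0002
slice 0.035 553 [ 0.0012 -0.0011] world [0.6167 0.1519] rms 0.0003
well [298, 147, 48, 48, 881] [0.6159 0.1495] [0.051 0.05 ] 81.4 z 0.0618
shift [-0.0012 -0.0013  0.1793] turn [-0.0001  0.0005  0.0003] | shift in target frame [-0.0012 -0.0013  0.1793]
```

Call:
apply_moves([
  [-0.0018, -0.0005, 0, 0, 0, 0, 0.25],
  [0, 0, 0.03, 0, 0, 0, 0.25],
  [0, 0, 0.03, 0, 0, 0, 0.25],
  [0, 0, 0.03, 0, 0, 0, 0.25],
  [0, 0, 0.025, 0, 0, 0, 0.25],
  [0, 0, 0.01, 0, 0, 0, 0.25],
  [0, 0, 0.01, 0, 0, 0, 0.25],
  [0, 0, 0.01, 0, 0, 0, 0.25],
  [0, 0, 0.01, 0, 0, 0, 0.25],
  [0, 0, 0, 0, 0, 0, 0.25],
])

```text
t: 25.15
tool_pos: [0.6164, 0.1486, 0.1082]
ee_rot: [-2.376, -2.054, 0.003]
wrist_force: [-0.2, 1.0, -0.8]
opening: 0.0334
grip_force: 49.8
```

Call:
apply_moves([
  [0, 0, 0.01, 0, 0, 0, 0.25],
  [0, 0, 0.011, 0, 0, 0, 0.25],
  [0, 0, 0, 0, 0, 0, 0.25],
  [0, 0, 0, 0, 0, 0, 0.6],
  [0, 0, 0, 0, 0, 0, 0.8],
  [0, 0, 0, 0, 0, 0, 0.8],
  [0, 0, -0.03, 0, 0, 0, 0.8],
  [0, 0, -0.04, 0, 0, 0, 0.8],
  [0, 0, -0.04, 0, 0, 0, 1],
  [0, 0, -0.04, 0, 0, 0, 1],
  [0, 0, 0, 0, 0, 0, 1],
])

```text
t: 26.25
tool_pos: [0.6203, 0.1497, 0.2463]
ee_rot: [2.372, 2.051, 0.019]
wrist_force: [1.0, 0.2, 0.7]
opening: 0.0856
grip_force: 0.0
```

```bash
python3 - <<'E'
from h import *
im,d,W,E=cloud('top'); save(im[150:330,150:500].repeat(2,0).repeat(2,1),'t3.png'); np.save('t3.npy',W); tops(W[:,250:360],.135,.16,20)
m=(W[...,2]>.05)&(W[...,2]<.075)&(W[...,1]>.15)&(W[...,1]<.45)&(W[...,0]>.15)&(W[...,0]<.56)
go((.40,.29,.25),93)
E
```

```text
top [39, 185, 13, 12, 106] c [0.6074 0.0889] r 0.0149 box [0.608  0.0887] [0.0272 0.026 ] z 0.1494
top [62, 189, 12, 11, 103] c [0.5989 0.0297] r 0.015 box [0.5988 0.0293] [0.0262 0.026 ] z 0.1492
top [85, 193, 12, 12, 104] c [ 0.5894 -0.029 ] r 0.0146 box [ 0.5897 -0.0289] [0.027  0.0284] z 0.1489
shift [ 0.1075 -0.2371 -0.0087] turn [ 0.0089  0.0049 -1.7682] | shift in target frame [ 0.2115  0.1519 -0.0071]
```

View pics/t3.png

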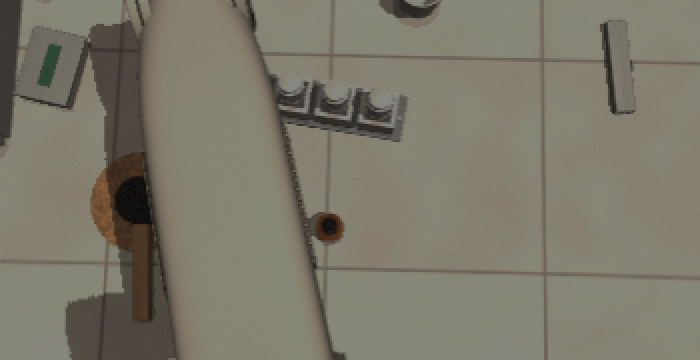

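The picture shows all visible tubes seated in the wells, at about (290,88), (337,97) and (380,100). Nothing else appears disturbed. The arm partly hides the mallet, near (133,200), so I'll go above it and look.

Call:
apply_moves([
  [0.018, -0.0395, -0.002, 0, 0, 0, 1],
  [0.018, -0.0395, -0.002, 0, 0, 0, 1],
  [0.018, -0.0395, 0, 0, 0, 0, 1],
  [0.018, -0.0395, 0, 0, 0, 0, 1],
  [0.018, -0.0395, 0, 0, 0, 0, 1],
  [0.018, -0.0395, 0, 0, 0, 0, 1],
  [0, 0, 0, 0, 0, -0.147, 1],
  [0, 0, 0, 0, 0, -0.147, 1],
  [0, 0, 0, 0, 0, -0.147, 1],
  [0, 0, 0, 0, 0, -0.147, 1],
  [0, 0, 0, 0, 0, -0.147, 1],
  [0, 0, 0, 0, 0, -0.147, 1],
  [0, 0, 0, 0, 0, -0.147, 1],
  [0, 0, 0, 0, 0, -0.147, 1],
  [0, 0, 0, 0, 0, -0.147, 1],
  [0, 0, 0, 0, 0, -0.147, 1],
  [0, 0, 0, 0, 0, -0.147, 1],
  [0, 0, 0, 0, 0, -0.147, 1],
  [0, 0, 0, 0, 0, 0, 1],
  [0, 0, 0, 0, 0, 0, 1],
])

```text
t: 28.3
tool_pos: [0.3977, 0.2897, 0.2414]
ee_rot: [0.071, -3.139, 0.002]
wrist_force: [-1.0, -0.4, 0.2]
opening: 0.0854
grip_force: 0.0
```

```bash
cat >> h.py <<'E'
def mallet(W,im):
    Z=W[...,2]; reg=(W[...,0]>.2)&(W[...,0]<.6)&(W[...,1]>.1)&(W[...,1]<.45)
    q=W[reg&(Z>.055)&(Z<.068)][:,:2].astype(np.float32); c,r=cv2.minEnclosingCircle(q); lo,hi=np.percentile(q,[.5,99.5],axis=0)
    print('head',len(q),np.round(c,4),round(r,4),'box',((lo+hi)/2).round(4),(hi-lo).round(4),'z',np.median(Z[reg&(Z>.055)&(Z<.068)]).round(4))
    m=reg&(Z>.036)&(Z<.052)&(np.hypot(W[...,0]-c[0],W[...,1]-c[1])>.036)
    k,L,st,ce=cv2.connectedComponentsWithStats(m.astype(np.uint8)); i=1+np.argmax(st[1:,4]); q=W[L==i]; 
    vx,vy,x0,y0=cv2.fitLine(q[:,:2].astype(np.float32),cv2.DIST_L2,0,.01,.01).ravel()
    if vx<0: vx,vy=-vx,-vy
    print('handle',len(q),'az',np.degrees(np.arctan2(vy,vx)).round(2),'pt',x0.round(4),y0.round(4),'ztop',np.percentile(q[:,2],50).round(4),'rect',cv2.minAreaRect(q[:,:2].astype(np.float32)),'head off-line',((c[0]-x0)*-vy+(c[1]-y0)*vx).round(4))
    h=cv2.cvtColor(im,cv2.COLOR_RGB2HSV)
    m=reg&(abs(Z-.004)<.006)&(h[...,1]>90)&(h[...,0]<25)
    k,L,st,ce=cv2.connectedComponentsWithStats(m.astype(np.uint8)); m=(L==1+np.argmax(st[1:,4]))
    hull=cv2.convexHull(W[m][:,:2].astype(np.float32)); print('mat',m.sum(),cv2.minEnclosingCircle(hull),np.percentile(W[m][:,:2],[1,99],axis=0).round(3).tolist())
E
python3 - <<'E'
from h import *
print(read_state()['qpos'].round(2))
im,d,W,E=cloud('wrist'); save(im,'w4.png'); np.save('w4.npy',W); mallet(W,im)
E
```

```text
[ 0.63  0.22  0.01  1.36 -0.    0.58]
head 2718 [0.5144 0.2388] 0.1107 box [0.512  0.2464] [0.1723 0.1527] z 0.061
handle 2930 az 3.99 pt 0.3635 0.2863 ztop 0.0467 rect ((0.37432661652565, 0.28908872604370117), (0.153765007853508, 0.06312055140733719), 2.522207498550415) head off-line -0.0579
mat 5795 ((0.4565443992614746, 0.3041125535964966), 0.0750894770026207) [[0.393, 0.234], [0.525, 0.367]]
```

View pics/w4.png

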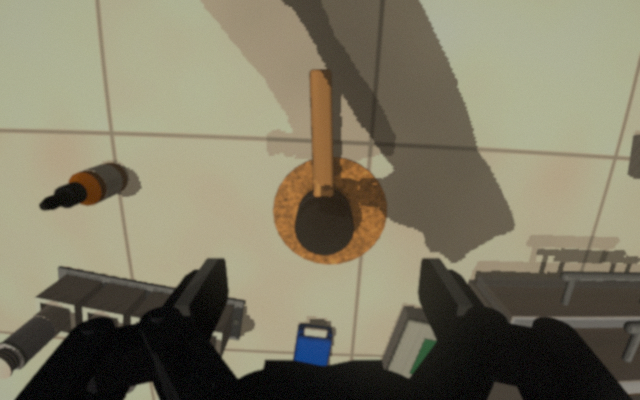

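The wrist view shows the mallet with its head at (323,222) on the mat, mat centre about (330,210), and the handle running up to (320,70). The head fit picked up stand points, so I'll restrict it.

```bash
sed -i 's/W\[...,1\]>.1)&(W\[...,1\]<.45)/W[...,1]>.2)\&(W[...,1]<.45)\&(W[...,0]<.55)/' h.py; python3 - <<'E'
from h import *
W=np.load('w4.npy'); im=cv2.imread('pics/w4.png')[...,::-1].copy(); mallet(W,im)
a=np.radians(4); u=np.array([np.cos(a),np.sin(a)])
Z=W[...,2]; q=W[(Z>.055)&(Z<.068)&(W[...,1]>.22)&(W[...,1]<.36)&(W[...,0]<.55)][:,:2]; c,r=cv2.minEnclosingCircle(q.astype(np.float32)); print(c,r)
g=np.array(c)-.057*u; print('grip',g); go((*g,.16),94)
E
```

```text
head 2646 [0.457 0.293] 0.0323 box [0.456  0.2927] [0.0604 0.0603] z 0.061
handle 2659 az 3.79 pt 0.3567 0.2858 ztop 0.0467 rect ((0.3598136305809021, 0.2858614921569824), (0.12479468435049057, 0.022155074402689934), 4.012538433074951) head off-line 0.0006
mat 5795 ((0.4565443992614746, 0.3041125535964966), 0.0750894770026207) [[0.393, 0.234], [0.525, 0.367]]
(0.4570457637310028, 0.293011337518692) 0.03225453570485115
grip [0.40018461 0.28903522]
shift [-0.0024 -0.0008  0.0816] turn [-0.0007 -0.0011 -0.0242] | shift in target frame [-0.0023 -0.0009  0.0816]
```

Call:
apply_moves([
  [-0.0024, -0.0008, 0.03, 0, 0, -0.024, 1],
  [0, 0, 0.035, 0, 0, 0, 1],
  [0, 0, 0.035, 0, 0, 0, 1],
  [0, 0, 0.035, 0, 0, 0, 1],
  [0, 0, 0.035, 0, 0, 0, 1],
  [0, 0, 0.035, 0, 0, 0, 1],
  [0, 0, 0.02, 0, 0, 0, 1],
  [0, 0, 0, 0, 0, 0, 1],
])

```text
t: 29.15
tool_pos: [0.398, 0.2874, 0.0141]
ee_rot: [0.111, -3.133, 0.007]
wrist_force: [-0.9, 0.6, -0.2]
opening: 0.0854
grip_force: 0.0
```

```bash
python3 - <<'E'
from h import *
im,d,W,E=cloud('wrist'); mallet(W,im); g=np.array([.4002,.289]); go((*g,.016),94)
E
```

```text
head 2418 [0.3916 0.2871] 0.0565 box [0.3965 0.2869] [0.0264 0.1111] z 0.0615
handle 11832 az 3.92 pt 0.3252 0.2838 ztop 0.0466 rect ((0.3271857798099518, 0.2839061915874481), (0.06093023717403412, 0.022301744669675827), 3.5768661499023438) head off-line -0.0013
mat 7143 ((0.4314284324645996, 0.3237560987472534), 0.050200968980789185) [[0.391, 0.305], [0.472, 0.352]]
shift [-0.0009  0.0005  0.    ] turn [-0.002  -0.0033  0.0011] | shift in target frame [-0.0009  0.0005  0.    ]
```

Call:
apply_moves([
  [-0.001, 0, 0, 0, 0, 0, 0.15],
  [0, 0, 0, 0, 0, 0, 0.15],
  [0, 0, 0, 0, 0, 0, 0.15],
  [0, 0, 0, 0, 0, 0, 0.15],
  [0, 0, 0, 0, 0, 0, 0.15],
  [0, 0, 0, 0, 0, 0, 0.15],
  [0, 0, 0, 0, 0, 0, 0.15],
  [0, 0, 0, 0, 0, 0, 0.15],
], force=110)

```text
t: 30.0
tool_pos: [0.4021, 0.2896, 0.0184]
ee_rot: [-0.113, 3.138, 0.001]
wrist_force: [0.0, -0.6, 4.8]
opening: 0.0201
grip_force: 107.4
```

```bash
python3 - <<'E'
from h import *
s=read_state();print(s['tool_pos'],s['opening'],s['grip_force'],s['wrist_force'])
# head aim: head point 12 mm handle-side of axis on well0 stopper; stand x az -8.3
a=np.radians(-8.3); u=np.array([np.cos(a),np.sin(a)])
for w in((.6162,.1495),(.6074,.0903),(.5988,.031),(.5902,-.0283)): print(np.round(np.array(w)-(.0575-.012)*u,4))
t=np.array([.6162,.1495])-.0455*u; go((*t,.23),81.7)
E
```

```text
[0.40207421 0.28963771 0.01841422] 0.020133192919527688 107.36110210418701 [ 0.00755069 -0.60572396  4.84927704]
[0.5712 0.1561]
[0.5624 0.0969]
[0.5538 0.0376]
[ 0.5452 -0.0217]
shift [-0.1594 -0.1452 -0.2115] turn [0.0008 0.0014 0.2168] | shift in target frame [-0.1866 -0.1078 -0.2116]
```

Call:
apply_moves([
  [0, 0, -0.02, 0, 0, 0, 0.15],
  [0, 0, -0.035, 0, 0, 0, 0.15],
  [0, 0, -0.04, 0, 0, 0, 0.15],
  [0, 0, -0.04, 0, 0, 0, 0.15],
  [0, 0, -0.04, 0, 0, 0, 0.15],
  [0, 0, -0.025, 0, 0, 0, 0.15],
  [-0.027, -0.0243, 0, 0, 0, 0.036, 0.15],
  [-0.027, -0.0243, 0, 0, 0, 0.036, 0.15],
  [-0.027, -0.0243, 0, 0, 0, 0.036, 0.15],
  [-0.027, -0.0243, 0, 0, 0, 0.036, 0.15],
  [-0.027, -0.0243, 0, 0, 0, 0.036, 0.15],
  [-0.027, -0.0243, 0, 0, 0, 0.036, 0.15],
  [0, 0, 0, 0, 0, 0, 0.15],
  [0, 0, 0, 0, 0, 0, 0.15],
])

```text
t: 31.4
tool_pos: [0.5602, 0.14, 0.2161]
ee_rot: [-0.229, -3.13, 0.001]
wrist_force: [1.0, 1.0, -3.8]
opening: 0.0198
grip_force: 108.2
```

```bash
python3 - <<'E'
from h import *
s=read_state();print(s['opening'],s['grip_force'],s['wrist_force'],s['torque'])
go((.5737,.1557,.22),81.7)
im,d,W,E=cloud('wrist'); save(im,'w5.png'); np.save('w5.npy',W)
c,dd,W2,_=cloud('side'); save(c,'s5.png'); np.save('s5.npy',W2)
M=R.from_rotvec(s['ee_rot']).as_matrix(); 
for n,w in(('wrist',W),('side',W2)):
    T=(w-s['tool_pos'])@M; T=T[(T[...,0]<-.015)&(T[...,0]>-.1)&(abs(T[...,1])<.045)&(T[...,2]>-.06)&(T[...,2]<.03)]
    print(n,len(T)); 
    if len(T)>20: print(np.percentile(T,[1,50,99],axis=0).round(4))
    top=T[(T[:,2]<-.03)]
    if len(top)>20: p=np.c_[top[:,:2],np.ones(len(top))]; k=np.linalg.lstsq(p,top[:,2],rcond=None)[0]; print('top plane slopes',k.round(3))
# handle behind the hand
T=(W-s['tool_pos'])@M; q=T[(T[...,0]>.02)&(T[...,0]<.1)&(abs(T[...,1])<.009)&(T[...,2]>-.06)&(T[...,2]<.01)]
if len(q)>20: print('handle line z vs x',len(q),np.polyfit(q[:,0],q[:,2],1).round(4),'expected -0.028')
E
```

```text
0.019804480463101425 108.24879884719849 [ 0.99303285  0.95733047 -3.823476  ] [ 0.04602467  0.15542416 -0.00881166]
shift [-0.0111  0.0175 -0.004 ] turn [-0.0006 -0.003  -0.0009] | shift in target frame [-0.0111  0.0175 -0.0039]
wrist 2297
[[-0.0267 -0.0135 -0.0406]
 [-0.0235 -0.     -0.0296]
 [-0.0153  0.0136 -0.0217]]
top plane slopes [-0.735 -0.013 -0.053]
side 693
[[-0.0884 -0.0326 -0.0449]
 [-0.0639 -0.0177 -0.0279]
 [-0.0157  0.0282  0.0119]]
top plane slopes [-0.052 -0.102 -0.044]
handle line z vs x 12014 [-0.0011 -0.0284] expected -0.028
```

View pics/s5.png

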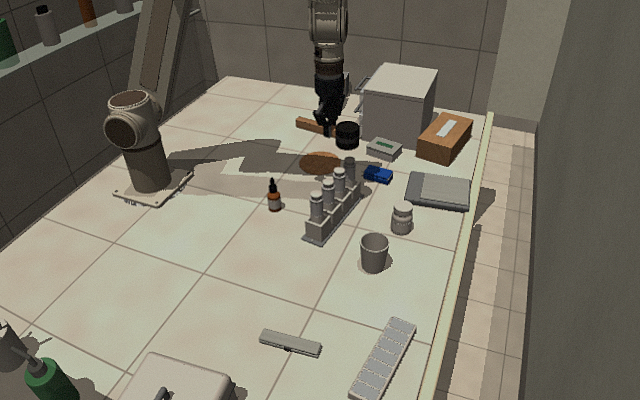

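The side picture shows the mallet level in the hand, head at (347,134), and the four tubes upright in the stand at (318-350,160-215).

Call:
apply_moves([
  [-0.0055, 0.0088, 0, 0, 0, 0, 0.15],
  [-0.0055, 0.0087, 0, 0, 0, 0, 0.15],
  [0, 0, 0.025, 0, 0, 0, 0.15],
  [0, 0, 0.02, 0, 0, 0, 0.15],
  [0, 0, 0.01, 0, 0, 0, 0.15],
  [0, 0, 0.003, 0, 0, 0, 0.15],
  [0, 0, 0.003, 0, 0, 0, 0.15],
  [0, 0, 0, 0, 0, 0, 0.15],
])

```text
t: 32.3
tool_pos: [0.575, 0.1572, 0.1576]
ee_rot: [0.225, 3.131, 0.001]
wrist_force: [0.4, 0.6, -0.3]
opening: 0.02
grip_force: 108.6
```

Call:
apply_moves([
  [0, 0, 0.002, 0, 0, 0, 0.15],
  [0, 0, 0.002, 0, 0, 0, 0.15],
  [0, 0, 0.002, 0, 0, 0, 0.15],
  [0, 0, 0.002, 0, 0, 0, 0.15],
  [0, 0, 0, 0, 0, 0, 0.15],
])

```text
t: 32.8
tool_pos: [0.5749, 0.157, 0.1493]
ee_rot: [0.226, 3.131, 0.001]
wrist_force: [-1.1, 0.8, 5.4]
opening: 0.0202
grip_force: 109.7
```

Call:
apply_moves([
  [0, 0, 0.0015, 0, 0, 0, 0.15],
  [0, 0, 0.0015, 0, 0, 0, 0.15],
  [0, 0, 0.001, 0, 0, 0, 0.15],
  [0, 0, 0, 0, 0, 0, 0.15],
])

```text
t: 33.2
tool_pos: [0.5773, 0.1574, 0.1487]
ee_rot: [0.225, 3.124, 0.004]
wrist_force: [-1.3, 0.2, 15.6]
opening: 0.0203
grip_force: 111.0
```

Call:
apply_moves([
  [0, 0, -0.01, 0, 0, 0, 0.15],
  [0, 0, -0.024, 0, 0, 0, 0.15],
  [0, -0.03, 0, 0, 0, 0, 0.15],
  [0, -0.03, 0, 0, 0, 0, 0.15],
  [0, 0, 0, 0, 0, 0, 0.15],
])

```text
t: 33.7
tool_pos: [0.5636, 0.0938, 0.1769]
ee_rot: [-0.232, -3.129, 0.005]
wrist_force: [1.3, -0.2, -3.5]
opening: 0.0203
grip_force: 108.6
```

```bash
cat >> h.py <<'E'
def side_check():
    s=read_state();c,dd,W2,_=cloud('side'); print(s['tool_pos'],s['ee_rot'],s['opening'],'wf',s['wrist_force'].round(1))
    M=R.from_rotvec(s['ee_rot']).as_matrix(); T=(W2-s['tool_pos'])@M
    T=T[(T[...,0]<-.04)&(T[...,0]>-.1)&(abs(T[...,1])<.045)&(T[...,2]>-.06)&(T[...,2]<.012)]
    print('head in tool',np.percentile(T,[1,50,99],axis=0).round(4).tolist())
    for w in((.6162,.1495),(.6074,.0903),(.5988,.031),(.5902,-.0283)):
        m=np.hypot(W2[...,0]-w[0],W2[...,1]-w[1])<.014; z=W2[...,2][m]; z=z[(z>.12)&(z<.155)]; print(w,len(z),np.percentile(z,97).round(4) if len(z) else None)
    return c
E
python3 - <<'E'
from h import *
side_check(); go((.5662,.0983,.179),81.7)
E
```

```text
[0.56356255 0.09382833 0.1768637 ] [-0.23184514 -3.12851815  0.00454442] 0.02033541225172145 wf [ 1.3 -0.2 -3.5]
head in tool [[-0.089, -0.0334, -0.0437], [-0.0687, -0.0193, -0.0295], [-0.0408, 0.0262, 0.0102]]
(0.6162, 0.1495) 0 None
(0.6074, 0.0903) 19 0.1447
(0.5988, 0.031) 72 0.1487
(0.5902, -0.0283) 85 0.149
shift [-0.0018  0.0031 -0.0021] turn [-0.0013 -0.004  -0.0019] | shift in target frame [-0.0018  0.0031 -0.0021]
```

Call:
apply_moves([
  [0, 0.001, 0.01, 0, 0, 0, 0.15],
  [0, 0, 0.007, 0, 0, 0, 0.15],
  [0, 0, 0.003, 0, 0, 0, 0.15],
  [0, 0, 0.002, 0, 0, 0, 0.15],
  [0, 0, 0.002, 0, 0, 0, 0.15],
  [0, 0, 0.002, 0, 0, 0, 0.15],
  [0, 0, 0.002, 0, 0, 0, 0.15],
  [0, 0, 0.0015, 0, 0, 0, 0.15],
  [0, 0, 0.0015, 0, 0, 0, 0.15],
  [0, 0, 0, 0, 0, 0, 0.15],
])

```text
t: 34.75
tool_pos: [0.5671, 0.0986, 0.1491]
ee_rot: [0.225, 3.129, 0.002]
wrist_force: [-1.1, -0.2, 7.1]
opening: 0.0203
grip_force: 110.2
```

Call:
apply_moves([
  [0, 0, 0.0015, 0, 0, 0, 0.15],
  [0, 0, 0.0015, 0, 0, 0, 0.15],
  [0, 0, 0, 0, 0, 0, 0.15],
])

```text
t: 35.05
tool_pos: [0.569, 0.0988, 0.1487]
ee_rot: [0.225, 3.124, 0.003]
wrist_force: [-0.6, -0.1, 15.1]
opening: 0.0203
grip_force: 111.3
```

Call:
apply_moves([
  [0, 0, -0.01, 0, 0, 0, 0.15],
  [0, 0, -0.024, 0, 0, 0, 0.15],
  [0, -0.03, 0, 0, 0, 0, 0.15],
  [0, -0.03, 0, 0, 0, 0, 0.15],
  [0, 0, 0, 0, 0, 0, 0.15],
  [0, 0, 0.01, 0, 0, 0, 0.15],
  [0, 0, 0.007, 0, 0, 0, 0.15],
  [0, 0, 0.003, 0, 0, 0, 0.15],
  [0, 0, 0.002, 0, 0, 0, 0.15],
  [0, 0, 0.002, 0, 0, 0, 0.15],
  [0, 0, 0.002, 0, 0, 0, 0.15],
  [0, 0, 0.002, 0, 0, 0, 0.15],
  [0, 0, 0.0015, 0, 0, 0, 0.15],
  [0, 0, 0.0015, 0, 0, 0, 0.15],
  [0, 0, 0.0015, 0, 0, 0, 0.15],
  [0, 0, 0.0015, 0, 0, 0, 0.15],
  [0, 0, 0, 0, 0, 0, 0.15],
])

```text
t: 36.75
tool_pos: [0.5606, 0.0392, 0.1487]
ee_rot: [0.225, 3.123, 0.002]
wrist_force: [-1.7, 1.0, 15.3]
opening: 0.0202
grip_force: 111.6
```

Call:
apply_moves([
  [0, 0, -0.01, 0, 0, 0, 0.15],
  [0, 0, -0.024, 0, 0, 0, 0.15],
  [0, -0.03, 0, 0, 0, 0, 0.15],
  [0, -0.03, 0, 0, 0, 0, 0.15],
  [0, 0, 0, 0, 0, 0, 0.15],
  [0, 0, 0.01, 0, 0, 0, 0.15],
  [0, 0, 0.007, 0, 0, 0, 0.15],
  [0, 0, 0.003, 0, 0, 0, 0.15],
  [0, 0, 0.002, 0, 0, 0, 0.15],
  [0, 0, 0.002, 0, 0, 0, 0.15],
  [0, 0, 0.002, 0, 0, 0, 0.15],
  [0, 0, 0.002, 0, 0, 0, 0.15],
  [0, 0, 0.0015, 0, 0, 0, 0.15],
  [0, 0, 0.0015, 0, 0, 0, 0.15],
  [0, 0, 0.0015, 0, 0, 0, 0.15],
  [0, 0, 0.0015, 0, 0, 0, 0.15],
  [0, 0, 0, 0, 0, 0, 0.15],
])

```text
t: 38.45
tool_pos: [0.5522, -0.0206, 0.1487]
ee_rot: [0.225, 3.123, 0.0]
wrist_force: [-1.4, -0.5, 15.5]
opening: 0.0204
grip_force: 112.0
```

Call:
apply_moves([
  [0, 0, -0.01, 0, 0, 0, 0.15],
  [0, 0, -0.03, 0, 0, 0, 0.15],
  [0, 0, -0.03, 0, 0, 0, 0.15],
  [0.04, 0, 0, 0, 0, 0, 0.15],
  [0.04, 0, 0, 0, 0, 0, 0.15],
  [0, 0, 0, 0, 0, 0, 0.15],
  [0, 0, 0, 0, 0, 0, 0.15],
])

```text
t: 39.15
tool_pos: [0.4675, -0.0088, 0.2134]
ee_rot: [-0.225, -3.131, 0.0]
wrist_force: [0.2, -0.2, -2.5]
opening: 0.0203
grip_force: 109.1
```

```bash
python3 - <<'E'
from h import *
c=side_check(); save(c[100:300,240:460].repeat(3,0).repeat(3,1)[:600,:660],'s6.png')
im,d,W,E=cloud('top'); tops(W[:,250:360],.12,.16,20)
a=np.radians(4); print('target'); go((.459-.055*np.cos(a),.3005-.055*np.sin(a),.215),94)
E
```

```text
[ 0.46751419 -0.00879457  0.21336826] [-2.25081949e-01 -3.13077209e+00  1.32362346e-04] 0.020348630879349017 wf [ 0.2 -0.2 -2.5]
head in tool [[-0.0891, -0.0333, -0.0434], [-0.0703, -0.0174, -0.0288], [-0.0413, 0.0265, 0.0099]]
(0.6162, 0.1495) 47 0.1364
(0.6074, 0.0903) 49 0.1377
(0.5988, 0.031) 48 0.1376
(0.5902, -0.0283) 65 0.1368
top [15, 181, 15, 14, 160] c [0.6161 0.1503] r 0.0184 box [0.6161 0.1501] [0.0299 0.0317] z 0.1367
top [39, 185, 13, 14, 144] c [0.6071 0.089 ] r 0.0176 box [0.6078 0.0893] [0.0319 0.031 ] z 0.136
target
shift [ 0.1088  0.2931 -0.001 ] turn [ 0.      0.     -0.2136] | shift in target frame [ 0.0442  0.3095 -0.001 ]
```

View pics/s6.png

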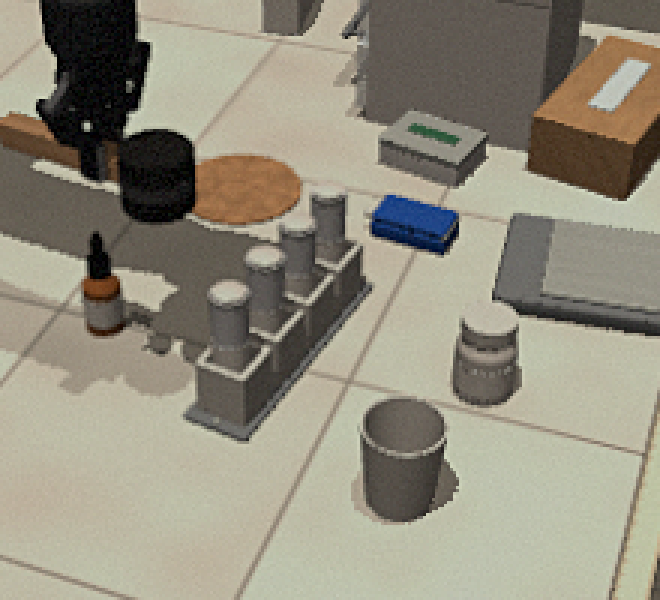

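All four stoppers are down on their rims (crop (228,290) to (328,195)), with tops reading about 0.1365–0.1377, against 0.149 before driving. The mat is free at (245,188).

Call:
apply_moves([
  [0.0136, 0.0366, 0, 0, 0, 0, 0.15],
  [0.0136, 0.0366, 0, 0, 0, 0, 0.15],
  [0.0136, 0.0366, 0, 0, 0, 0, 0.15],
  [0.0136, 0.0366, 0, 0, 0, 0, 0.15],
  [0.0136, 0.0366, 0, 0, 0, 0, 0.15],
  [0.0136, 0.0366, 0, 0, 0, 0, 0.15],
  [0.0136, 0.0366, 0, 0, 0, 0, 0.15],
  [0.0136, 0.0366, 0, 0, 0, 0, 0.15],
  [0, 0, 0, 0, 0, -0.107, 0.15],
  [0, 0, 0, 0, 0, -0.107, 0.15],
  [0, 0, 0.04, 0, 0, 0, 0.15],
  [0, 0, 0.04, 0, 0, 0, 0.15],
  [0, 0, 0.04, 0, 0, 0, 0.15],
  [0, 0, 0.03, 0, 0, 0, 0.15],
  [0, 0, 0, 0, 0, 0, 0.15],
  [0, 0, 0, 0, 0, 0, 0.15],
])

```text
t: 40.85
tool_pos: [0.4041, 0.2968, 0.0641]
ee_rot: [0.11, -3.139, 0.001]
wrist_force: [0.3, -0.2, -3.8]
opening: 0.0201
grip_force: 109.1
```

```bash
python3 - <<'E'
from h import *
im,d,W,E=cloud('side'); h=cv2.cvtColor(im,cv2.COLOR_RGB2HSV); m=(abs(W[...,2]-.004)<.006)&(h[...,1]>90)&(h[...,0]<25)&(W[...,0]>.35)&(W[...,0]<.58)&(W[...,1]>.2)&(W[...,1]<.4)
print(m.sum(),np.percentile(W[m][:,:2],[1,99],axis=0).round(3).tolist(),cv2.minEnclosingCircle(W[m][:,:2].astype(np.float32)))
a=np.radians(4); go((.459-.055*np.cos(a),.3005-.055*np.sin(a),.0184),94)
E
```

```text
694 [[0.398, 0.235], [0.527, 0.363]] ((0.465848833322525, 0.30405372381210327), 0.07406842708587646)
shift [ 0.0011 -0.0008  0.047 ] turn [0.0012 0.0018 0.0003] | shift in target frame [ 0.001  -0.0008  0.047 ]
```

Call:
apply_moves([
  [0, 0, 0.02, 0, 0, 0, 0.15],
  [0, 0, 0.015, 0, 0, 0, 0.15],
  [0, 0, 0.005, 0, 0, 0, 0.15],
  [0, 0, 0.003, 0, 0, 0, 0.15],
  [0, 0, 0, 0, 0, 0, 0.15],
  [0, 0, 0, 0, 0, 0, 0.15],
])

```text
t: 41.5
tool_pos: [0.4044, 0.2971, 0.0225]
ee_rot: [-0.11, 3.138, 0.002]
wrist_force: [0.1, 0.8, -3.2]
opening: 0.0202
grip_force: 109.5
```

Call:
apply_moves([
  [0, 0, 0.002, 0, 0, 0, 0.15],
  [0, 0, 0.0015, 0, 0, 0, 0.15],
  [0, 0, 0, 0, 0, 0, 0.15],
  [0, 0, 0, 0, 0, 0, 0.15],
])

```text
t: 41.9
tool_pos: [0.4039, 0.2967, 0.0185]
ee_rot: [-0.11, 3.139, 0.001]
wrist_force: [-1.6, -0.2, 2.6]
opening: 0.0202
grip_force: 110.1
```

Call:
apply_moves([
  [0, 0, 0, 0, 0, 0, 0.4],
  [0, 0, 0, 0, 0, 0, 0.7],
  [0, 0, 0, 0, 0, 0, 1],
  [0, 0, 0, 0, 0, 0, 1],
  [0, 0, 0, 0, 0, 0, 1],
  [0, 0, -0.02, 0, 0, 0, 1],
  [0, 0, -0.04, 0, 0, 0, 1],
  [0, 0, -0.04, 0, 0, 0, 1],
  [0, 0, -0.04, 0, 0, 0, 1],
  [0, 0, -0.04, 0, 0, 0, 1],
  [0, 0, -0.04, 0, 0, 0, 1],
  [0, 0, 0, 0, 0, 0, 1],
  [0, 0, 0, 0, 0, 0, 1],
])

```text
t: 43.2
tool_pos: [0.4041, 0.2968, 0.2388]
ee_rot: [-0.11, 3.137, 0.002]
wrist_force: [-0.4, -0.3, -0.4]
opening: 0.0853
grip_force: 0.0
```

```bash
python3 - <<'E'
from h import *
im,d,W,E=cloud('wrist'); save(im,'w7.png'); mallet(W,im)
W0=np.load('top0.npy'); c,dd,W2,_=cloud('side'); S0=np.load('side0.npy'); save(c,'s7.png')
df=(abs(W2[...,2]-S0[...,2])>.02)&(S0[...,0]<.85); k,L,st,_=cv2.connectedComponentsWithStats(df.astype(np.uint8)); print([x.tolist() for x in st[1:] if x[4]>40])
E
```

```text
head 2716 [0.4585 0.2998] 0.0321 box [0.4577 0.2998] [0.0604 0.0603] z 0.061
handle 2726 az 3.76 pt 0.3585 0.2931 ztop 0.0467 rect ((0.3615896701812744, 0.29331642389297485), (0.12434361129999161, 0.021903468295931816), 4.141672611236572) head off-line 1e-04
mat 5952 ((0.4539792537689209, 0.3024090826511383), 0.07537078857421875) [[0.394, 0.234], [0.525, 0.367]]
[[89, 0, 37, 147, 2900], [137, 0, 28, 140, 2233], [238, 0, 36, 69, 1483], [279, 0, 35, 99, 2265], [276, 144, 35, 6, 42], [309, 160, 47, 65, 1245], [248, 208, 18, 42, 525], [196, 243, 23, 44, 608], [245, 262, 21, 45, 661], [180, 291, 27, 45, 744]]
```

View pics/w7.png

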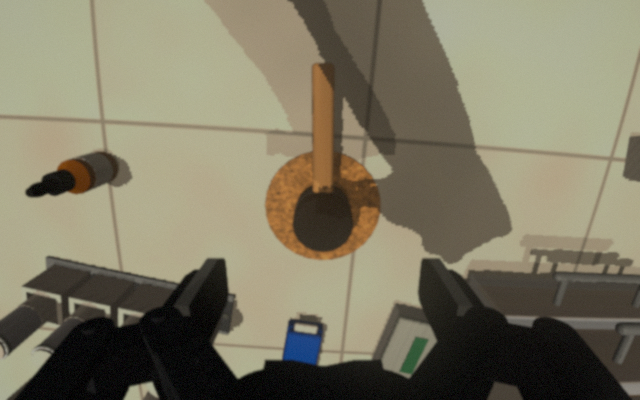

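View pics/s7.png

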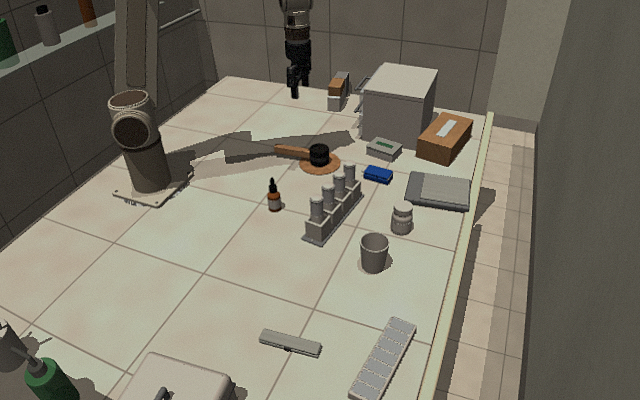

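The mallet stands centred on the mat, head at (323,218) in the wrist view. The four tubes stand closed in the stand, the other things have not moved, and the hand is clear.

```bash
python3 -c "
from station import *
print(finish_job())"
```

```text
the job is handed in; nothing more can be done
None
```

I handed the job in at about 43 s: all four tubes stand in the wells with their stoppers driven home by the mallet, the mallet is upright on its head within about 5 mm of the mat's centre, and the other things on the shelf have not visibly moved; no verdict came back at hand-in.

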